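# Reset the recipe stand's ratchet and set it to its lowest slope

### The job

The recipe stand leans too steeply: set its board to its lowest propped slope. Its ratchet only lets the board go up, so lift the board by its steel bar handle right up to its stop to make the pawl let go, lower it gently until it lies flat on the base, which arms the pawl again, then raise it just until the first notch catches, let it settle there and take the hand away. Do not let the board drop, and leave the things round the stand where they are.

Things in the scene. Friction and masses are not known exactly. Their poses are not given: they have to be found in the camera images.
- stand: Recipe stand fixed to the worktop: dark brown wooden frame 208 x 308 mm, 24 mm high, with a hinged wooden board 176 x 240 x 12 mm that carries a recipe card. Origin on the worktop under the middle of the board's hinge line; x points from the hinge to the far edge with the handle (away from the robot), y along the hinge line, z up
- board: The stand's wooden board with its handle; origin in the middle of the hinge line, 40 mm above the stand's origin; x along the board to the handle, z square to it. Flat: on two rubber bumpers. It weighs 0.6 to 0.95 kg (2.5 to 4.5 N felt at the handle when nearly flat, less when steep) and falls freely where no notch holds it. It starts propped in the fourth notch, 0.7 to 0.92 rad above level
- handle (a point): Middle of the board's handle: straight round steel bar 12 mm thick, 100 mm long, parallel to the hinge line, on which it swings at a radius of 215 mm in the board's mid plane; its axis lies 45 mm off the board's edge. A hand pointing straight down can grip across it (fingers closing along the stand's x) at every board angle; it turns in the fingers. Board flat: 40 mm above the worktop
- ratchet (a point): Point on the frame below the aluminium arc with five saw teeth at the board's right (-y) edge; a brass pawl on the board rides on it. The pawl drops behind each tooth as the board rises; lowered again by up to 0.05 rad, the board stops there. Notches 0.175 rad apart, the arc's setting unknown: the lowest holds the board somewhere from 0.17 to 0.40 rad above level and must be felt
- rearm (a point): Middle of the dark steel guide on the frame behind the arc. Above the fifth notch a lobe on the arc kicks the pawl out, 0.1 rad or more before the board meets a peg, its upper stop, 1.25 to 1.47 rad above level; the pawl stays out, so the board can be lowered all the way. Over the last 0.35 rad down to flat this guide pushes it in again (under 1 N at the handle); only then do the notches hold
- mug: Dark green mug with handle, 86 mm wide, 96 mm high, beside the stand; origin under its middle. To be left alone
- bowl: White bowl with a beige band, 115 mm wide, 56 mm high, beside the stand; origin under its middle. To be left alone
- onion: Brown onion, 75 mm wide, 77 mm high, beside the stand; origin under its middle. To be left alone
- spice: Glass spice jar with green lid, 46 mm wide, 106 mm high, beside the stand; origin under its middle. To be left alone

How it is judged:
On the way, in this order (a step that is already met when the one before it is completed fails the run):
1. the board has been lifted past its top notch, to its upper stop (z of handle in the frame of stand above 0.242 m), for 0.1 s.
2. the board has been lowered flat on the base (z of handle in the frame of stand below 0.046 m), for 0.2 s.
At the end, for the whole second after the job is handed in: The board is at rest, propped with its weight on the pawl in the lowest of its five notches (more than 1 N between the pawl's nose and the lowest tooth), its handle 75 to 132 mm above the worktop (contact force between cheek_c7 and pawl_c0 above 1 N and z of handle in the frame of stand between 0.075 and 0.132 m and angular speed of board below 0.03 rad/s); the robot touches nothing.
It fails at once if the board dropped or was thrown (swung faster than 3 rad/s, as after more than about 5 degrees of free fall) (angular speed of board above 3 rad/s).
It fails at once if the mug was moved by more than 20 mm (distance of mug from where it was at the start of the episode above 0.02 m).
It fails at once if the bowl was moved by more than 20 mm (distance of bowl from where it was at the start of the episode above 0.02 m).
It fails at once if the onion was moved by more than 20 mm (distance of onion from where it was at the start of the episode above 0.02 m).
It fails at once if the spice jar was moved by more than 20 mm (distance of spice from where it was at the start of the episode above 0.02 m).
It also fails if it takes over 72 s, if anything falls off the work surface, if the arm or the gripper's body presses on something with over 40 N, if the wrist force passes 120 N, or if a joint passes its speed limit or range.

### The arm

A 7-joint arm with a two-finger parallel gripper is mounted at the origin on a cart in front of the work surface, level with it; the furniture and walls round the work are solid. World frame = base frame: x ahead of the robot, y to its left, z up, the work surface at z = 0. Lengths are in m, angles in rad, forces in N, time in s.
With the tool pointing down it reaches from about 0.35 to 0.9 m from the base axis. Payload 8.1 kg.
Tool frame: the origin (TCP) lies between the finger pads; the fingertips stand 25 mm ahead of it and the grasp point (between the pads) lies 6 mm ahead of it; z points along the fingers, y is the direction in which the jaws open and shut (so a half turn about z gives the same grasp; the last joint's range is limited). The gripper opens to 92 mm and grips with 3 to 60 N. Pads are 19 mm wide; open, the fingers measure 130 mm over their backs; the gripper's body (75 mm by 190 mm) begins 47 mm behind the grasp point.
Start: joints at [-1.325, 0.434, 0.025, 1.573, -0.012, 1.134, -0.075], TCP at [0.214, 0.587, 0.252] pointing down, gripper open.
Joint ranges: [-2.62, 2.62], [-0.44, 2.09], [-1.27, 1.32], [0.08, 2.57], [-1.32, 4.46], [0.12, 2], [-2.74, 2.74]. Speed limits (rad/s): [2.22, 2.22, 3.01, 3.01, 3.14, 3.14, 3.14].

### API

Orientations are given as a rotation vector (axis times angle).
In Python, from workcell import * gives the robot as it stands. Calls block until the motion is done:
- goto(position, orientation): joint-space move of the TCP to a pose.
- servo_line(position, orientation=None, feed=0.15, max_force=None): straight line of the TCP; orientation=None keeps the orientation; feed is the mean speed in m/s. With max_force (N) it stops when the force on the tool has changed by that much, and returns True; else False.
- move_joints(angles): joint-space move.
- ungrasp() and grasp(): open the fingers fully, or close them until they stop; the grip force is fixed at half the most.
- dwell(seconds).
- solve_ik(position, orientation): joint angles nearest the present ones, or None.
- sense(): the state.
- read_camera(name): name is "scene" or "top" or "wrist"; returns a dict with "color" (420x560x3 uint8, red, green, blue), "z_map" (420x560 float32, m along the optical axis (not along the pixel's ray), 0 where there is no reading), "fx", "fy", "cx", "cy" (pixels), "world_to_cam" (4x4, takes a point from world to camera coordinates). Camera axes: x right, y down, z forward; pixel columns grow to the right and rows downward; lengths in m; the calibration is good to about 2 mm. A picture is of the moment at which its call begins.
A pose or a line that the arm cannot do raises IKError and nothing moves.
- hand_in(): hands the job in, once; it reports no verdict.
Trained networks look in a picture, given as the dict that the camera call returned (one of the last four; its "shot" number tells which), for a name from the list of things; names that differ only in an ending like _2 or _b are one class to them, and where a whole thing is asked for, a point or a joint stands for the part that bears it (a point fixed in the world has none). Each returns a list of dicts, best first, with "conf" (0 to 1); they miss things now and then, are a little off and sometimes report something else, mostly with a low value. They report only what shows in the picture. A call takes as long as a camera call.
- trace(picture, name): "pixels" (420x560 bool, what is visible of it) and "uv" ([column, row] in pixels, amid what is visible of it).
The state is a dict: "time_s": time; "qpos": joint angles; "dq": joint speeds; "tau": joint torques, N m; "tool_pos": TCP position; "orientation": TCP orientation; "ft_force": force on the tool from outside, world axes, zero at the start; "moment": the same for the moment, N m; "opening": finger opening in m.
Only numpy, scipy, OpenCV 4.12 (cv2) and the standard library are available. Lean on these libraries where they do the work, as an engineer would, in place of code of your own. Each camera call takes 0.05 s, during which the arm holds its last target. There are 200 camera calls.

## Working session

There is one attempt and no reset: what is moved stays moved. The work goes in short steps, each a Python script; the robot and the scene stay as the last script left them, time stands still between calls to the robot, and variables do not carry over. Pictures are saved under pics/ and viewed, about 8 in all and at most 12, crops included, and the job is handed in when it is done.

```bash
mkdir -p pics; ls
cat > h.py <<'E'
from workcell import *
import numpy as np, cv2
def save(p,n): cv2.imwrite('pics/'+n,p['color'][:,:,::-1])
def pts(p,mask):
    v,u=np.nonzero(mask&(p['z_map']>0)); z=p['z_map'][v,u]
    c=np.c_[(u-p['cx'])/p['fx']*z,(v-p['cy'])/p['fy']*z,z,np.ones(len(z))]
    return (c@np.linalg.inv(p['world_to_cam']).T)[:,:3]
def best(p,n):
    r=trace(p,n); return r[0] if r else None
E
python3 - <<'E'
from h import *
ims=[]
for c in('scene','top'):
    p=read_camera(c); ims.append(p['color'])
    for n in('stand','board','handle','ratchet','mug','bowl','onion','spice'):
        r=best(p,n)
        if r:
            q=pts(p,r['pixels']); print(c,n,round(r['conf'],2),np.round(r['uv']),len(q),np.round(np.median(q,0),3) if len(q) else '',np.round(q.min(0),3) if len(q) else '',np.round(q.max(0),3) if len(q) else '')
cv2.imwrite('pics/s.png',ims[0][:,:,::-1]);cv2.imwrite('pics/t.png',ims[1][:,:,::-1])
s=sense();print(s)
E
```

```text
pics
scene stand 0.57 [264. 228.] 8516 [0.463 0.012 0.085] [ 0.372 -0.123 -0.006] [0.733 0.282 0.195]
scene board 0.96 [259. 214.] 6086 [0.469 0.039 0.106] [ 0.382 -0.103 -0.005] [0.729 0.3   0.195]
scene handle 0.85 [259. 217.] 6041 [0.469 0.04  0.106] [ 0.382 -0.103 -0.006] [0.732 0.298 0.195]
scene mug 0.95 [326. 289.] 1722 [ 0.461 -0.211  0.057] [ 0.413 -0.256 -0.002] [ 0.558 -0.142  0.098]
scene bowl 0.64 [190. 192.] 1077 [0.434 0.313 0.031] [0.369 0.235 0.   ] [0.483 0.356 0.059]
scene onion 0.74 [237. 170.] 204 [0.588 0.278 0.052] [ 0.522  0.171 -0.001] [0.648 0.36  0.158]
scene spice 0.57 [369. 255.] 740 [ 0.591 -0.212  0.074] [ 0.579 -0.229 -0.003] [ 0.696 -0.124  0.11 ]
top stand 0.96 [279. 235.] 7545 [0.475 0.047 0.09 ] [ 0.373 -0.13  -0.005] [0.623 0.209 0.199]
top board 0.79 [280. 237.] 5546 [0.471 0.045 0.107] [ 0.383 -0.117 -0.004] [0.607 0.184 0.199]
top ratchet 0.64 [276. 234.] 7529 [0.474 0.048 0.09 ] [ 0.372 -0.13  -0.006] [0.618 0.211 0.199]
top mug 0.88 [366. 241.] 1062 [ 0.466 -0.215  0.03 ] [ 0.415 -0.255 -0.007] [ 0.531 -0.169  0.1  ]
top bowl 0.58 [189. 262.]
[... 253 characters left out ...]
  0.113]
{'time_s': 0.9, 'qpos': array([-1.32459415,  0.43446495,  0.02498799,  1.57321428, -0.01158855,
        1.13399282, -0.07511907]), 'dq': array([ 2.44512590e-04,  6.80344557e-04, -1.35239779e-04,  5.65856168e-04,
        3.17120641e-04,  1.76706259e-03, -6.20816945e-05]), 'tau': array([ 7.60547537e-04, -6.67644882e+01,  9.84564945e-01, -3.14809942e+01,
       -6.05468941e-02,  3.25391872e-02,  3.14142073e-05]), 'tool_pos': array([0.21363261, 0.5873635 , 0.25175796]), 'orientation': array([5.45256701e-01, 3.09389012e+00, 1.00026392e-04]), 'ft_force': array([-0.52732693, -0.21624803, -0.66110286]), 'moment': array([ 0.00609606,  0.01382236, -0.00396367]), 'opening': 0.0917015009856961}
```

View images.

View pics/s.png

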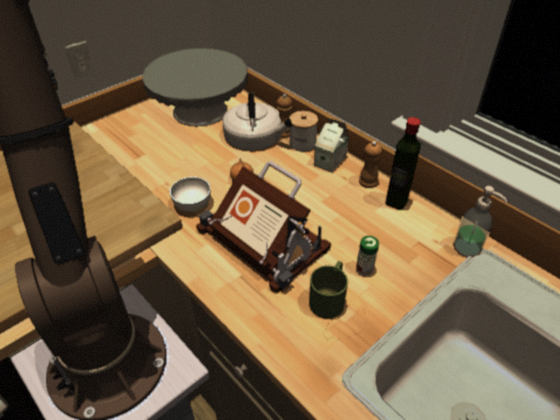

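View pics/t.png

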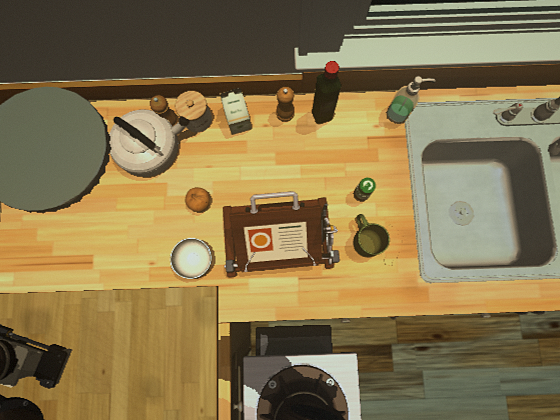

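```bash
cat > fit.py <<'E'
from h import *
def fit(p):
    m=best(p,'board')['pixels']; m=cv2.erode(m.astype(np.uint8),np.ones((5,5)))>0
    q=pts(p,m); rng=np.random.default_rng(0); bi=None
    for _ in range(300):
        a=q[rng.choice(len(q),3,False)]; n=np.cross(a[1]-a[0],a[2]-a[0]); l=np.linalg.norm(n)
        if l<1e-6: continue
        n/=l; i=abs((q-a[0])@n)<.003
        if bi is None or i.sum()>bi.sum(): bi=i
    c=q[bi].mean(0); n=np.linalg.svd(q[bi]-c,full_matrices=False)[2][2]; n*=np.sign(n[2])
    th=np.arccos(n[2]); psi=np.arctan2(-n[1],-n[0])
    ex=np.array([np.cos(psi),np.sin(psi),0]); ey=np.array([-ex[1],ex[0],0])
    pq=q[bi]; u=pq@ey; mid=(np.percentile(u,1)+np.percentile(u,99))/2
    c0=c-.006*n; xb=np.cos(th)*ex+np.array([0,0,np.sin(th)])
    h=c0+xb*(.04-c0[2])/xb[2]; h=h+ey*(mid-h@ey)
    return psi,th,h,h+.215*xb,np.percentile(u,99)-np.percentile(u,1),bi.mean()
E
python3 - <<'E'
from fit import *
for c in('top','scene'):
    p=read_camera(c); r=fit(p)
    print(c,[np.round(x,4) for x in r])
    # grey handle: low-saturation bright pixels above the board
    hsv=cv2.cvtColor(p['color'],cv2.COLOR_RGB2HSV); w=np.zeros((420,560),bool)
    if c=='top': w[185:216,240:308]=1
    else: w[155:205,255:308]=1
    m=w&(hsv[:,:,1]<60)&(hsv[:,:,2]>110); q=pts(p,m); q=q[q[:,2]>.15]
    print(len(q),np.round(np.median(q,0),3),np.round(np.percentile(q,[2,98],axis=0),3))
    if len(q)>10:
        d=np.polyfit(q[:,1],q[:,0],1);print('slope',d)
E
```

```text
top [np.float64(0.0554), np.float64(0.7446), array([0.4079, 0.0432, 0.04  ]), array([0.5657, 0.052 , 0.1857]), np.float64(0.2247), np.float64(0.7943)]
266 [0.563 0.054 0.19 ] [[ 0.53  -0.004  0.162]
 [ 0.572  0.113  0.195]]
slope [-0.03796067  0.5590177 ]
scene [np.float64(0.0621), np.float64(0.7395), array([0.4081, 0.0435, 0.04  ]), array([0.5666, 0.0533, 0.1849]), np.float64(0.2196), np.float64(0.731)]
209 [0.561 0.05  0.188] [[ 0.53  -0.005  0.163]
 [ 0.57   0.111  0.193]]
slope [-0.04778126  0.55821244]
```

```bash
cat > g.py <<'E'
from h import *
from scipy.spatial.transform import Rotation as R
psi=.058; ex=np.array([np.cos(psi),np.sin(psi),0]); ey=np.array([-ex[1],ex[0],0]); ez=np.array([0,0,1.])
H=np.array([.408,.0433,.04]); AL=.5; SG=1
def tz(al): return -np.sin(al)*ex-np.cos(al)*ez
def ori(al=AL,sg=None):
    sg=SG if sg is None else sg
    z=tz(al); y=sg*(np.cos(al)*ex-np.sin(al)*ez); return R.from_matrix(np.c_[np.cross(y,z),y,z]).as_rotvec()
def bar(th,r=.215): return H+r*(np.cos(th)*ex+np.sin(th)*ez)
GD=.009  # bar ahead of the TCP
def tcp(th,al=AL,back=0): return bar(th)-tz(al)*(GD+back)
E
python3 - <<'E'
from g import *
for al in(0,.35,.5):
  for sg in(1,-1):
    for th,b in((.74,.12),(.74,0),(1.1,0),(1.45,0),(.5,0),(.22,0),(.0,0),(.22,.12)):
        q=solve_ik(tcp(th,al,b),ori(al,sg)); print(al,sg,th,b,None if q is None else np.round(q,2))
E
```

```text
0 1 0.74 0.12 [-0.69  0.33  0.7   1.66 -0.22  1.23  0.11]
0 1 0.74 0 [-0.63  0.44  0.63  1.82 -0.31  0.97  0.18]
0 1 1.1 0 [-0.7   0.28  0.63  1.91 -0.19  1.02  0.07]
0 1 1.45 0 [-0.78  0.11  0.62  2.03 -0.07  1.03 -0.07]
0 1 0.5 0 [-0.6   0.54  0.62  1.79 -0.38  0.93  0.24]
0 1 0.22 0 [-0.56  0.64  0.58  1.78 -0.45  0.85  0.29]
0 1 0.0 0 [-0.52  0.71  0.52  1.79 -0.49  0.77  0.32]
0 1 0.22 0.12 [-0.62  0.52  0.67  1.67 -0.35  1.08  0.21]
0 -1 0.74 0.12 [ 0.52  0.5  -1.06  1.56  0.44  1.34  2.61]
0 -1 0.74 0 [-0.92  0.63  1.16  1.84 -0.65  1.11 -2.61]
0 -1 1.1 0 [ 0.58  0.45 -1.06  1.81  0.44  1.13  2.57]
0 -1 1.45 0 [ 0.75  0.32 -1.18  1.93  0.33  1.11  2.63]
0 -1 0.5 0 [-0.87  0.76  1.15  1.81 -0.77  1.11 -2.53]
0 -1 0.22 0 [-0.84  0.88  1.14  1.8  -0.91  1.09 -2.44]
0 -1 0.0 0 [-0.83  0.98  1.14  1.82 -1.02  1.08 -2.37]
0 -1 0.22 0.12 [-0.86  0.69  1.15  1.69 -0.67  1.22 -2.63]
0.35 1 0.74 0.12 [-0.44  0.63  0.53  1.25 -0.27  1.69  0.13]
0.35 1 0.74 0 [-0.49  0.65  0.53  1.52 -0.29  1.42  0.17]
0.35 1 1.1 0 [-0.55  0.51  0.57  1.64 -0.25  1.43  0.14]
0.35 1 1.45 0 [-0.62  0.36  0.
[... 961 characters left out ...]
.11]
0.5 1 0.5 0 [-0.38  0.82  0.43  1.33 -0.28  1.57  0.14]
0.5 1 0.22 0 [-0.37  0.91  0.43  1.29 -0.31  1.52  0.15]
0.5 1 0.0 0 [-0.36  0.97  0.42  1.3  -0.33  1.46  0.16]
0.5 1 0.22 0.12 [-0.33  0.92  0.45  0.98 -0.31  1.8   0.11]
0.5 -1 0.74 0.12 [ 0.21  0.87 -0.89  0.98  0.42  1.98  2.67]
0.5 -1 0.74 0 [-0.7   0.96  1.14  1.42 -0.63  1.75 -2.6 ]
0.5 -1 1.1 0 [-0.78  0.82  1.15  1.55 -0.52  1.71 -2.62]
0.5 -1 1.45 0 [-0.88  0.66  1.15  1.72 -0.41  1.64 -2.67]
0.5 -1 0.5 0 [-0.67  1.05  1.14  1.36 -0.7   1.75 -2.6 ]
0.5 -1 0.22 0 [-0.64  1.15  1.14  1.32 -0.77  1.72 -2.59]
0.5 -1 0.0 0 [-0.64  1.22  1.14  1.33 -0.83  1.69 -2.57]
0.5 -1 0.22 0.12 [-0.54  1.1   1.14  1.02 -0.75  1.95 -2.7 ]
```

Run:
```python
from g import *
goto(tcp(.742,AL,.11),ori())
p=read_camera('wrist'); save(p,'w1.png')
print(sense()['time_s'],sense()['tool_pos'],tcp(.742,AL,.11),sense()['ft_force'])
b=bar(.742); 
for o in(-.05,0,.05):
    c=p['world_to_cam']@np.r_[b+o*ey,1]; print(c[:2]/c[2]*p['fx']+[p['cx'],p['cy']],c[2])
r=best(p,'handle'); print(r and (r['conf'],r['uv'],pts(p,r['pixels']).mean(0)))
hsv=cv2.cvtColor(p['color'],cv2.COLOR_RGB2HSV)
```

```text
3.5333 [0.62303373 0.05731909 0.28977503] [0.62316969 0.05579386 0.28972148] [-0.37301565  0.27357503 -0.14172637]
[281.01775406 272.28055097] 0.28008781106753433
[281.27710016 214.34016539] 0.26577460414268106
[281.56597027 149.80383517] 0.2514613972178277
(0.67, [246.1, 176.0], array([0.48764621, 0.05951254, 0.12587131]))
```

View pics/w1.png

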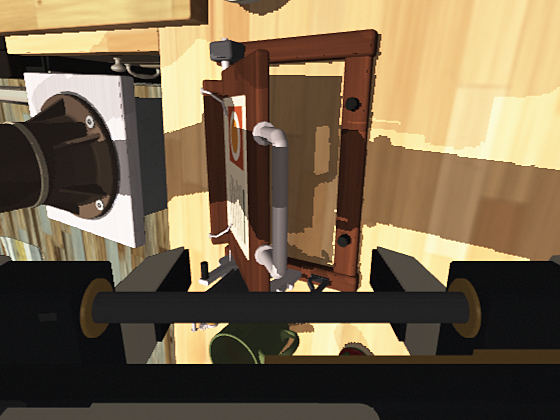

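```bash
sed -i 's/^H=.*/H=np.array([.408,.0433,.04])+.005*ey; AL=.5; SG=1/' g.py; sed -i 's/^H=/H=/' g.py
python3 - <<'E'
from g import *
f=servo_line(tcp(.742),ori(),feed=.1,max_force=8)
print('hit',f,sense()['tool_pos'],tcp(.742))
p=read_camera('wrist'); save(p,'w2.png')
if not f:
    grasp(); s=sense(); print(s['opening'],s['ft_force'],s['moment'],s['tool_pos'],s['time_s'])
E
```

```text
hit False [0.57072792 0.05763283 0.19366974] [0.57023173 0.05772843 0.1931874 ]
0.01102208951110075 [-1.29283891  0.05356728 -0.07043017] [-0.00624819 -0.25834296 -0.04796926] [0.57009176 0.05773787 0.19322772] 6.1083
```

View pics/w2.png

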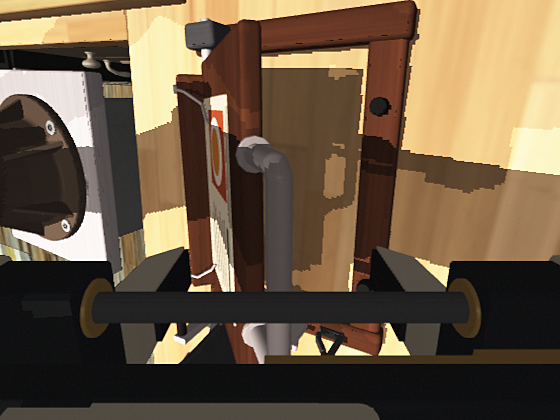

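```bash
cat >> g.py <<'E'
def tang(th): return -np.sin(th)*ex+np.cos(th)*ez
def rad(th): return np.cos(th)*ex+np.sin(th)*ez
def rep(th,note=''):
    s=sense(); f=s['ft_force']; b=s['tool_pos']+tz(AL)*GD-H
    print(note,round(th,3),'t%.1f'%s['time_s'],'Ft %.1f Fr %.1f Fy %.1f'%(f@tang(th),f@rad(th),f@ey),'M %.2f'%np.linalg.norm(s['moment']),'th_meas %.3f r %.4f open %.4f'%(np.arctan2(b[2],b@ex),np.hypot(b[2],b@ex),s['opening']),flush=True)
    return f@tang(th)
E
python3 - <<'E'
from g import *
th=.742; rep(th)
while th<1.5:
    th+=.07 if th<1.15 else .03
    hit=servo_line(tcp(th),ori(),feed=.05,max_force=12)
    ft=rep(th,hit)
    if hit or ft<-10: break
    if np.linalg.norm(sense()['ft_force'])>30: print('big');break
dwell(.3); rep(th)
E
```

```text
0.742 t6.1 Ft 0.8 Fr -1.0 Fy 0.1 M 0.26 th_meas 0.743 r 0.2149 open 0.0110
False 0.812 t6.6 Ft -3.4 Fr -1.0 Fy -0.0 M 1.11 th_meas 0.813 r 0.2150 open 0.0107
False 0.882 t7.0 Ft -2.9 Fr 0.1 Fy 0.4 M 1.20 th_meas 0.883 r 0.2152 open 0.0110
False 0.952 t7.5 Ft -2.6 Fr 4.8 Fy 0.8 M 1.25 th_meas 0.951 r 0.2154 open 0.0112
False 1.022 t7.9 Ft -2.0 Fr 6.8 Fy 1.9 M 1.29 th_meas 1.021 r 0.2153 open 0.0108
False 1.092 t8.4 Ft -1.9 Fr 4.7 Fy 2.1 M 1.28 th_meas 1.091 r 0.2150 open 0.0107
False 1.162 t8.8 Ft -2.1 Fr 3.2 Fy 3.0 M 1.27 th_meas 1.161 r 0.2148 open 0.0108
False 1.192 t9.1 Ft -1.3 Fr 0.1 Fy 3.6 M 1.32 th_meas 1.192 r 0.2147 open 0.0108
False 1.222 t9.4 Ft -1.6 Fr -1.0 Fy 2.4 M 1.41 th_meas 1.222 r 0.2147 open 0.0108
False 1.252 t9.6 Ft -2.1 Fr -3.1 Fy 3.6 M 1.34 th_meas 1.253 r 0.2147 open 0.0109
False 1.282 t9.9 Ft -2.4 Fr -2.5 Fy 3.5 M 1.44 th_meas 1.282 r 0.2149 open 0.0110
False 1.312 t10.2 Ft -8.1 Fr -4.5 Fy 3.9 M 2.54 th_meas 1.305 r 0.2151 open 0.0107
True 1.342 t10.4 Ft -9.9 Fr -4.4 Fy 0.4 M 2.67 th_meas 1.307 r 0.2150 open 0.0112
 1.342 t10.7 Ft -8.0 Fr -3.0 Fy 0.8 M 2.29 th_meas 1.306 r 0.2150 open 0.0105
```

Run:
```python
from g import *
th=1.305
while th>0:
    th=max(th-.08,-.0)
    if th<.03: th=0
    hit=servo_line(tcp(th),ori(),feed=.06,max_force=12)
    ft=rep(th,hit)
    if hit: break
dwell(.3); rep(th); p=read_camera('top'); save(p,'t2.png')
```

```text
False 1.225 t11.2 Ft 0.7 Fr 3.0 Fy 4.2 M 0.91 th_meas 1.224 r 0.2150 open 0.0110
False 1.145 t11.6 Ft -1.2 Fr 1.5 Fy 3.3 M 0.84 th_meas 1.143 r 0.2149 open 0.0110
False 1.065 t12.0 Ft -0.8 Fr 0.2 Fy 1.3 M 0.58 th_meas 1.063 r 0.2149 open 0.0109
False 0.985 t12.5 Ft -0.8 Fr 0.4 Fy 0.3 M 0.47 th_meas 0.983 r 0.2149 open 0.0108
False 0.905 t12.9 Ft -1.1 Fr -0.6 Fy -1.4 M 0.63 th_meas 0.903 r 0.2149 open 0.0112
False 0.825 t13.3 Ft -1.8 Fr 0.8 Fy -3.3 M 0.91 th_meas 0.823 r 0.2150 open 0.0109
False 0.745 t13.8 Ft -1.5 Fr 1.3 Fy -3.7 M 1.21 th_meas 0.741 r 0.2151 open 0.0108
False 0.665 t14.2 Ft -1.3 Fr 0.6 Fy -4.4 M 1.26 th_meas 0.659 r 0.2149 open 0.0109
False 0.585 t14.6 Ft -1.5 Fr 0.8 Fy -4.4 M 1.29 th_meas 0.579 r 0.2149 open 0.0111
False 0.505 t15.1 Ft -2.3 Fr 1.2 Fy -5.1 M 1.35 th_meas 0.499 r 0.2149 open 0.0111
False 0.425 t15.5 Ft -0.8 Fr 0.6 Fy -3.9 M 1.31 th_meas 0.418 r 0.2150 open 0.0109
False 0.345 t15.9 Ft -2.4 Fr 0.4 Fy -5.4 M 1.44 th_meas 0.337 r 0.2150 open 0.0110
True 0.265 t16.2 Ft -2.5 Fr 3.0 Fy -0.7 M 1.23 th_meas 0.291 r 0.2150 open 0.0109
 0.265 t16.5 Ft -3.3 Fr 4.1 Fy 2.8 M 1.49 th_meas 0.298 r 0.2150 open 0.0108
```

Run:
```python
from g import *
p=read_camera('scene'); a=p['color'][130:310,170:400]; b=cv2.imread('pics/t2.png')[160:300,200:400,::-1]
a=cv2.resize(a,(690,540)) ; cv2.imwrite('pics/s2.png',a[:,:,::-1])
rep(.298); s=sense(); print(s['ft_force'],s['moment'],s['tool_pos']-tcp(.298), fit(p)[:4] if 0 else '')
```

```text
0.298 t16.6 Ft -2.7 Fr 3.9 Fy 3.3 M 1.46 th_meas 0.299 r 0.2150 open 0.0110
[ 4.31345239  3.5760239  -1.46731064] [ 0.38727308 -1.39724909 -0.20636615] [-2.82198414e-05 -6.74890677e-04  1.79036637e-04]
```

View pics/s2.png

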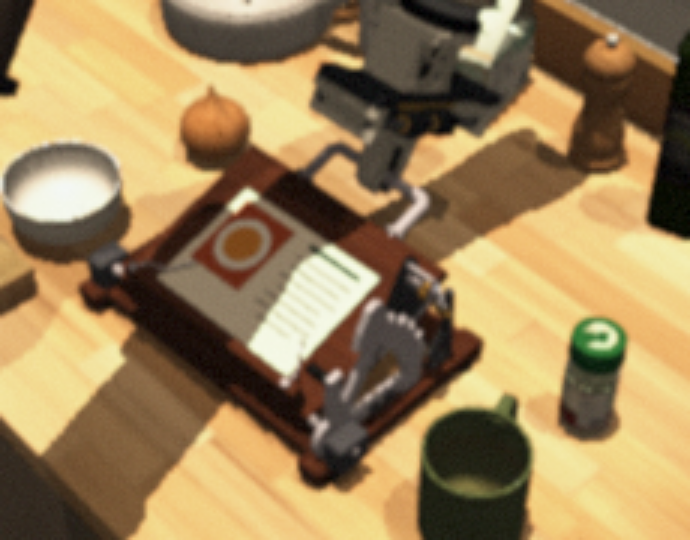

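Run:
```python
import cv2
a=cv2.imread('pics/t2.png')[80:280,170:420]; cv2.imwrite('pics/t3.png',cv2.resize(a,(750,600)))
```

```text
(no output)
```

View pics/t3.png

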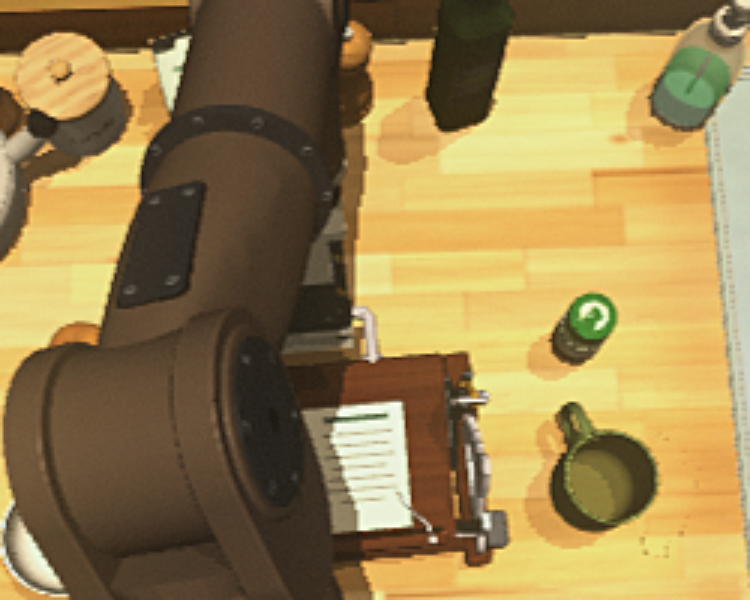

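Run:
```python
from g import *
th=.298
while th>.15:
    th-=.03
    hit=servo_line(tcp(th),ori(),feed=.03,max_force=12)
    ft=rep(th,hit); print(np.round(sense()['ft_force'],1),np.round(sense()['moment'],2))
    if hit or abs(ft)>9: break
```

```text
False 0.268 t17.0 Ft -1.2 Fr 3.4 Fy -1.7 M 1.17 th_meas 0.266 r 0.2150 open 0.0109
[ 3.7 -1.5 -0.2] [-0.4  -1.07  0.25]
False 0.238 t17.3 Ft -2.3 Fr 3.4 Fy -3.2 M 1.23 th_meas 0.236 r 0.2149 open 0.0109
[ 4.1 -2.9 -1.4] [-0.66 -0.99  0.31]
False 0.208 t17.7 Ft -1.9 Fr 2.7 Fy -3.8 M 1.29 th_meas 0.205 r 0.2148 open 0.0109
[ 3.2 -3.6 -1.3] [-0.81 -0.92  0.4 ]
False 0.178 t18.1 Ft -2.5 Fr 1.2 Fy -4.7 M 1.27 th_meas 0.175 r 0.2148 open 0.0111
[ 1.9 -4.6 -2.2] [-0.88 -0.8   0.46]
False 0.148 t18.4 Ft -2.2 Fr 0.6 Fy -5.1 M 1.35 th_meas 0.145 r 0.2148 open 0.0112
[ 1.2 -5.  -2.1] [-1.01 -0.73  0.52]
```

Run:
```python
from g import *
th=.148
while th>-.06:
    th-=.03 if th>.04 else .015
    hit=servo_line(tcp(th),ori(),feed=.03,max_force=12)
    ft=rep(th,hit)
    if hit or ft>6: break
dwell(.5); rep(th); print(sense()['tool_pos']+tz(AL)*GD)
```

```text
False 0.118 t18.8 Ft -1.4 Fr 0.9 Fy -5.0 M 1.32 th_meas 0.114 r 0.2148 open 0.0111
False 0.088 t19.2 Ft -2.3 Fr 1.5 Fy -5.8 M 1.41 th_meas 0.084 r 0.2149 open 0.0109
False 0.058 t19.5 Ft -2.6 Fr 1.7 Fy -5.8 M 1.45 th_meas 0.054 r 0.2150 open 0.0108
False 0.028 t19.9 Ft -2.5 Fr 1.2 Fy -5.6 M 1.43 th_meas 0.024 r 0.2149 open 0.0110
False 0.013 t20.2 Ft -1.2 Fr 0.8 Fy -5.1 M 1.38 th_meas 0.009 r 0.2149 open 0.0113
False -0.002 t20.4 Ft -1.8 Fr 2.4 Fy -5.3 M 1.42 th_meas -0.006 r 0.2151 open 0.0111
True -0.017 t20.6 Ft 8.0 Fr 0.7 Fy -0.1 M 0.16 th_meas -0.010 r 0.2150 open 0.0113
 -0.017 t21.1 Ft 6.7 Fr 1.0 Fy 0.4 M 0.13 th_meas -0.010 r 0.2150 open 0.0109
[0.6223648  0.06036365 0.03782162]
```

Run:
```python
from g import *
for th in (.0,.06,.12,.18,.21,.24,.265,.285):
    hit=servo_line(tcp(th),ori(),feed=.04,max_force=25); rep(th,hit)
    if hit: break
dwell(.2)
while th>.19:
    th-=.01
    hit=servo_line(tcp(th),ori(),feed=.02,max_force=12); ft=rep(th,hit)
    if hit or ft>2.5: break
```

```text
False 0.0 t21.4 Ft -1.5 Fr 1.2 Fy -5.4 M 1.39 th_meas -0.002 r 0.2149 open 0.0110
False 0.06 t21.9 Ft -3.7 Fr 0.2 Fy -5.3 M 1.62 th_meas 0.057 r 0.2148 open 0.0112
False 0.12 t22.3 Ft -3.5 Fr -0.1 Fy -5.2 M 1.62 th_meas 0.117 r 0.2149 open 0.0111
False 0.18 t22.8 Ft -3.2 Fr 1.6 Fy -5.1 M 1.63 th_meas 0.177 r 0.2150 open 0.0111
False 0.21 t23.1 Ft -3.4 Fr 1.0 Fy -6.1 M 1.72 th_meas 0.208 r 0.2150 open 0.0108
False 0.24 t23.4 Ft -2.9 Fr 1.6 Fy -5.6 M 1.73 th_meas 0.238 r 0.2151 open 0.0111
False 0.265 t23.7 Ft -3.4 Fr 0.6 Fy -5.5 M 1.84 th_meas 0.263 r 0.2151 open 0.0112
False 0.285 t24.0 Ft -4.0 Fr 1.6 Fy -5.2 M 1.88 th_meas 0.283 r 0.2151 open 0.0108
False 0.275 t24.4 Ft -4.4 Fr 2.0 Fy -6.0 M 1.91 th_meas 0.271 r 0.2152 open 0.0109
False 0.265 t24.7 Ft -3.8 Fr 2.2 Fy -5.3 M 1.88 th_meas 0.262 r 0.2152 open 0.0110
False 0.255 t24.9 Ft -3.7 Fr 2.0 Fy -4.6 M 1.85 th_meas 0.252 r 0.2152 open 0.0110
False 0.245 t25.2 Ft -2.9 Fr 1.4 Fy -5.0 M 1.75 th_meas 0.242 r 0.2152 open 0.0106
False 0.235 t25.5 Ft -3.8 Fr 2.6 Fy -4.9 M 1.69 th_meas 0.232 r 0.2152 open 0.0109
False 0.225 t25.7 Ft -2.9 Fr 2.1 Fy -5.2 M 1.65 th_meas 0.223 r 0.2152 open 0.0111
False 0.215 t26.0 Ft 2.9 Fr 2.6 Fy -4.9 M 1.19 th_meas 0.216 r 0.2153 open 0.0111
```

Run:
```python
from g import *
dwell(.2); rep(.217); ungrasp(); rep(.217)
p0=tcp(.217); servo_line(p0-tz(AL)*.12,feed=.08,max_force=8); print(sense()['ft_force'],sense()['tool_pos']-p0)
p=read_camera('wrist'); save(p,'w4.png')
from fit import fit
print([np.round(x,3) for x in fit(read_camera('scene'))], sense()['time_s'])
p=read_camera('scene'); cv2.imwrite('pics/s4.png',cv2.resize(p['color'][130:310,170:400],(690,540))[:,:,::-1])
for n in('mug','bowl','onion','spice'):
    r=best(p,n); print(n, r and (np.round(r['uv']),np.round(np.median(pts(p,r['pixels']),0),3)))
```

```text
0.217 t26.2 Ft 2.7 Fr 2.0 Fy -5.4 M 1.20 th_meas 0.216 r 0.2152 open 0.0111
 0.217 t27.5 Ft 0.3 Fr -0.2 Fy -0.8 M 0.45 th_meas 0.215 r 0.2150 open 0.0921
[-1.26404223 -0.54264958 -0.06316089] [0.0571569  0.00340035 0.10494365]
[np.float64(0.064), np.float64(0.215), array([0.403, 0.047, 0.04 ]), array([0.613, 0.06 , 0.086]), np.float64(0.214), np.float64(0.688)] 29.3083
mug (array([328., 289.]), array([ 0.459, -0.21 ,  0.055]))
bowl (array([191., 194.]), array([0.433, 0.314, 0.031]))
onion (array([242., 173.]), array([0.588, 0.265, 0.047]))
spice (array([372., 253.]), array([ 0.593, -0.211,  0.069]))
```

View pics/s4.png

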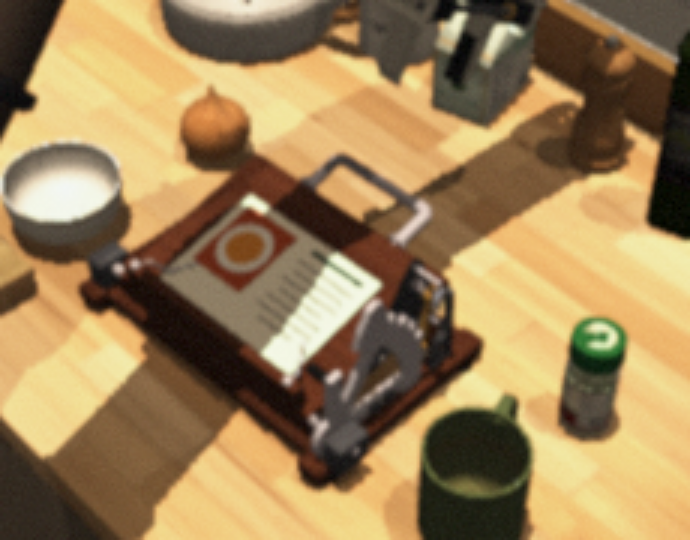

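```bash
python3 -c "
from h import *
hand_in()"
```

```text
the job is handed in; nothing more can be done
```

The recipe stand's board now rests in its lowest notch and I have handed the job in. It reported no verdict. The whole run took about 29 s of the 72 s allowed.

- **Lift:** I gripped the handle with the hand tilted 0.5 rad, so the fingers could open clear of the board. The board met its upper stop at about 1.305 rad, which puts the handle about 247 mm up.
- **Lower:** The board came down to flat under control, with the handle at about 38 mm, and I held it there for 0.5 s.
- **Set:** I raised it to about 0.285 rad and lowered it slowly. The pawl took the weight at about 0.217 rad. That matches the lowest notch as worked out from the starting one (0.742 − 3 × 0.175).
- **Last checks:** After I released it and moved the hand clear, the scene camera put the board at 0.215 rad and the handle at 86 mm, inside the 75 to 132 mm band. The mug, bowl and spice jar read within about 5 mm of where they started.

**Checks that disagreed**
- **False stop:** On the way down, one force stop triggered at about 0.30 rad. It showed as sideways force at the handle with no tangential load, which I took to be the bar sticking and slipping in the fingers. Nothing was visibly touching, and the board went on down freely.
- **Onion:** Its final reading differed by about 13 mm from the first. It is half hidden in that view and looks unmoved in the picture.
- **Pawl force:** I could not measure the force on the pawl after release; I inferred it from the force reversing as the notch caught.

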